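# Swing the bench magnifier over the dish until it drops into its notch

## Robot

A 6-joint arm with a two-finger parallel gripper is mounted at the origin on a cart in front of the work surface, level with it; the furniture and walls round the work are solid. World frame = base frame: x ahead of the robot, y to its left, z up, the work surface at z = 0. Lengths are in mm, angles in rad, forces in N, time in s.
With the tool pointing down it reaches from about 375 to 975 mm from the base axis. Payload 3.8 kg.
Tool frame: the origin (TCP) lies on the mounting face of the last link; the fingertips stand 166 mm ahead of it and the grasp point (between the pads) lies 147 mm ahead of it; z points along the fingers, y is the line along which they close (so a half turn about z gives the same grasp; the last joint's range is limited). The gripper opens to 88 mm and grips with 3 to 60 N. Pads are 18 mm wide; open, the fingers measure 123 mm over their backs; the gripper's body (75 mm by 187 mm) begins 45 mm behind the grasp point.
Start: joints at [1.097, 0.264, 1.604, -0, 1.274, -0.037], TCP at [285.551, 611.621, 404.706] pointing down, gripper open.
Joint ranges: [-2.63, 2.63], [-0.94, 2.18], [0.31, 2.57], [-1.31, 4.45], [0, 2.66], [-2.55, 2.55]. Speed limits (rad/s): [2.57, 2.57, 3.14, 3.14, 3.14, 3.14].

## Interface

Orientations are given as a unit quaternion [w, x, y, z].
In Python, from cell import monitor, eyes, job, finder gives the robot as it stands.
- The arm moves only by the tool move_arm, never from a script. Its argument "increments" is a list of rows, each a list of 3 entries, a list of its own where there are three numbers: the opening in per cent of the stroke, from 0 (shut) to 100 (fully open), then the shift along the tool's x, y, z in cm, then the turn about the tool's z in degrees. In form: [[jaw, [tx, ty, tz], twist], ...]. A call has 1 to 10 rows; each row is the pose to reach, as a shift and turn from the pose commanded when the call began, along the tool's axes at that moment; what a row does not reach only later rows make up. A row lasts 1/12 s, in which the tool goes at most 41.7 mm and 7.16 degrees, less where a joint would pass 70% of its speed; a pose out of reach is approached as far as the arm can. A call with a gripper value outside its range is refused whole. The fingers move at their own pace and stop on an object; "squeeze" is the grip in N (left out, the last holds). Time passes only in rows, so rows that repeat a pose let the fingers close. It gives the time, the measured TCP pose, the force, the opening and the grip force at its end, in the units of the state.
- monitor.read_state(): the state, without advancing time (a new reading comes with each control period).
- eyes.capture(name): name is "side" or "top"; returns (picture, depth): 480x640x3 uint8, blue, green, red; 480x640 float32, mm along the optical axis (not along the pixel's ray), 0 where there is no reading.
- eyes.camera_info(name): a dict with "mtx" (3x3 intrinsics, pixels), "rvec" (rotation vector, rad) and "tvec" (3), from world to camera coordinates, as OpenCV has them. Camera axes: x right, y down, z forward; pixel columns grow to the right and rows downward; lengths in mm; the calibration is good to about 2 mm. A picture is of the moment at which its call begins. camera_info takes no time and is no camera call.
- job.job_done(): hands the job in; it is judged then, once.
Trained networks look in the newest picture that a camera, given by its name, has taken for a name from the list of things; names that differ only in an ending like _2 or _b are one class to them, and where a whole thing is asked for, a point or a joint stands for the part that bears it (a point fixed in the world has none). Each returns a list of dicts, best first, with "confidence" (0 to 1); they miss things now and then, are a little off and sometimes report something else, mostly with a low value. They report only what shows in the picture. A call takes as long as a camera call. They do not tell look-alikes from the thing itself.
- finder.find_in(camera, name): "location" ([x, y, z] in mm, in the coordinates of the camera as it stood for that picture, good to about 4 mm: the middle of the surface that is visible of it).
The state is a dict: "time": time; "joints": joint angles; "joint_velocities": joint speeds; "effort": joint torques, N m; "eef_pos": TCP position; "tcp_rot": TCP orientation; "ft_force": force on the tool from outside, world axes, zero at the start; "moment": the same for the moment, N m; "finger_gap": finger opening in mm; "finger_force": force on a finger pad.
Only numpy, scipy, OpenCV 4.12 (cv2) and the standard library are available. Lean on these libraries where they do the work, as an engineer would, in place of code of your own. Each camera call takes 0.05 s, during which the arm holds its last target. There are 200 camera calls.

## Task

The panel magnifier on its swing arm is parked to the right: lift the panel by the black stalk that hangs under its front edge and swing it leftwards over the petri dish. Ease it along the rim of its index plate, feeling for the one notch, which lies only roughly where the dish is, until its pin drops in and the panel lies level over the dish. Leave the dish where it is, do not knock over the small bottle, and let go at the end.

Things in the scene. Friction and masses are not known exactly. Their poses are not given: they have to be found in the camera images.
- lens (a point): Centre of the magnifier's window, on the panel's underside, 165 mm from the upright swing axis (the post, fixed). Its x axis points from the front edge to the post, level while parked. Frame 110 mm wide, 16 mm thick, clear pane; front edge 250 mm from the axis. Height 215 mm when the panel is level (pin in park recess or notch), as is the lift axis; about 232 mm with the pin on the rim.
- grip (a point): Grip point on the axis of the stalk, a black round bar 16 mm across that hangs from the panel (square to it), 236 mm from the swing axis; 82 mm below the panel's underside, 14 mm above the 24 mm end ball. The panel's front edge overhangs the axis by 14 mm: come in under it from the front, tilted about 40 degrees towards the post, closing along the swing's tangent.
- pin (a point): Middle of the panel's follower pin, a level steel bar 6 mm across under the panel, 86 mm from the swing axis, 37 mm below the lift axis. It rests in the park recess; leftwards comes a rim 9 mm high (panel lifted 0.105 rad), unbroken but for the notch, from 0.6 rad right of the notch to the end of travel: lift the pin over its upright end. The panel lifts 0.40 rad at most.
- dish: Lidded petri dish, 56 mm across, 14 mm high, loose on the desk; origin at the centre of its foot. The notch lies within 0.27 rad of the direction from post to dish; it stops the swing (0.02 rad of play), and forced on, the pin jams or rides out. The swing has friction under 3 N at the stalk; the panel sinks by itself at 1 to 2 rad/s: sweeping the stalk over 40 mm/s may skip the notch.
- oil_bottle: Small brown bottle with a white cap, 30 mm across and 66 mm tall, standing loose on the desk near the post's round foot, under the panel's way; origin at the centre of its underside, z up. The panel swings leftwards (clockwise seen from above) by up to 1.25 rad from its park; 2 to 4 N upward at the stalk carry it.
Things that resemble listed ones, but are neither listed nor needed, are in the scene too. What is meant by the dish is not green or yellow, and is the smaller of those in its own colour.

How it is judged:
By the outcome, as a careful person would: the job done as asked, in the order asked, and still so for the second after the job is handed in, with the robot touching nothing.
It also fails if it takes over 48 s, if anything falls off the work surface, if the arm or the gripper's body presses on something with over 40 N, if the wrist force passes 120 N, or if a joint passes its speed limit or range.

## Working session

There is one attempt and no reset: what is moved stays moved. The work goes in short steps, Python scripts to look and compute and a tool call to move; the robot and the scene stay as the last step left them, time stands still between calls to the robot, and variables do not carry over. Pictures are saved under pics/ and viewed, at most 10 in all, crops included, and the job is handed in when it is done.

Besides the shell and the picture viewer there is one more tool, called after "Emit:" in YAML: its name, and indented under it one key for each argument. move_arm: Moves the arm, as the interface text tells. Its arguments: {"type":"object","properties":{"increments":{"type":"array","items":{"type":"array"}},"squeeze":{"type":"number"}},"required":["increments"]}

```bash
mkdir -p pics; cat > h.py <<'E'
import numpy as np, cv2
from cell import monitor, eyes, job, finder
from scipy.spatial.transform import Rotation as R
def cam(n):
    c=eyes.camera_info(n); return np.array(c["mtx"],float).reshape(3,3),cv2.Rodrigues(np.array(c["rvec"],float))[0],np.array(c["tvec"],float).ravel()
def c2w(n,p): K,Rm,t=cam(n); return Rm.T@(np.array(p)-t)
def px(n,w): K,Rm,t=cam(n); q=K@(Rm@np.array(w)+t); return q[:2]/q[2]
def pose():
    s=monitor.read_state(); q=s["tcp_rot"]; return np.array(s["eef_pos"]),R.from_quat([q[1],q[2],q[3],q[0]]),s
E
python3 - <<'E'
from h import *
for n in("side","top"):
    im,d=eyes.capture(n); cv2.imwrite(f"pics/{n}0.png",im); np.save(f"{n}0.npy",d)
    K,Rm,t=cam(n); print(n,(-Rm.T@t).round(),Rm[2].round(2),K[0,0])
    for k in("lens","grip","pin","dish","oil_bottle"):
        for r in finder.find_in(n,k):
            w=c2w(n,r["location"]); print(k,round(r["confidence"],2),w.round(0),px(n,w).round())
p,r,s=pose(); print(p,r.as_matrix().round(2),s["time"],s["ft_force"])
E
```

```text
side [  383. -1048.   535.] [ 0.16  0.92 -0.35] 449.71735658242216
lens 0.93 [ 638. -274.  226.] [379. 242.]
grip 0.79 [ 635. -277.  226.] [377. 243.]
pin 0.88 [ 636. -280.  221.] [378. 246.]
dish 0.8 [399. 208.  17.] [251. 259.]
dish 0.67 [605.   4.  16.] [332. 281.]
dish 0.64 [644. -87.  13.] [356. 296.]
dish 0.58 [ 575. -192.   12.] [338. 321.]
oil_bottle 0.6 [ 663. -234.   35.] [382. 317.]
top [ 474.  -81. 1463.] [ 0.07  0.02 -1.  ] 572.738966937474
lens 0.89 [ 672. -249.  232.] [412. 189.]
lens 0.28 [644. -79.  15.] [334. 214.]
grip 0.56 [ 665. -244.  233.] [410. 192.]
pin 0.86 [ 665. -248.  229.] [412. 192.]
dish 0.68 [403. 224.  17.] [215. 311.]
dish 0.67 [643. -79.  13.] [334. 215.]
dish 0.67 [616.  14.  16.] [297. 226.]
oil_bottle 0.54 [ 657. -215.   41.] [388. 207.]
[285.548381   611.62539438 404.75149922] [[-0.91  0.42  0.  ]
 [ 0.42  0.91  0.  ]
 [ 0.    0.   -1.  ]] 0.6 [-0.86729279 -0.0948435   0.02724392]
```

View pics/side0.png

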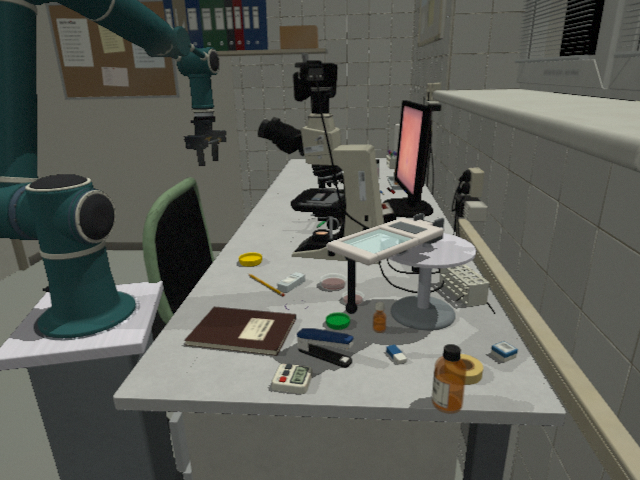

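View pics/top0.png

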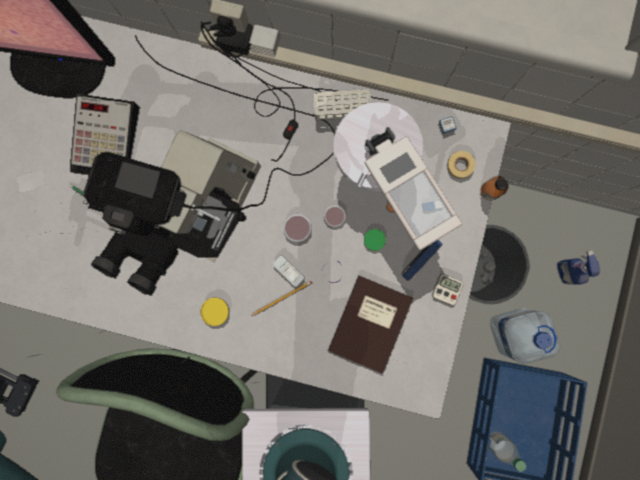

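Pink dishes: the larger is at top (297,229), the smaller at (334,215). Green (375,239) and yellow (215,312) are excluded, so I choose the smaller pink one. The panel runs from the post at about (380,145) to its front at (437,245). In the side view the stalk runs (351,262)–(351,310).

```bash
python3 - <<'E'
from h import *
def cloud(n):
    d=np.load(n+"0.npy"); K,Rm,t=cam(n); v,u=np.mgrid[:480,:640]
    P=np.stack([(u-K[0,2])/K[0,0]*d,(v-K[1,2])/K[1,1]*d,d],-1); W=(P-t)@Rm; W[d==0]=np.nan; return W
T=cloud("top");S=cloud("side")
for n,W,b in(("top",T,(340,120,480,260)),("side",S,(320,210,480,275))):
    x0,y0,x1,y1=b; w=W[y0:y1,x0:x1].reshape(-1,3); w=w[~np.isnan(w).any(1)]
    print(n,np.histogram(w[:,2],bins=np.arange(0,300,10)))
x0,y0,x1,y1=(340,100,480,260); w=T[y0:y1,x0:x1]; m=((w[...,2]>222)&(w[...,2]<242)).astype(np.uint8)
q=w[m>0][:,:2].astype(np.float32); print("rect",cv2.minAreaRect(q),cv2.boxPoints(cv2.minAreaRect(q)),len(q), np.median(w[m>0][:,2]))
# side stalk
for v in range(262,318,4):
    row=S[v,340:362]; k=np.nanargmin(row[:,1]); print(v,340+k,row[k].round(0))
im=cv2.imread("pics/top0.png")[90:260,270:480]; im2=cv2.imread("pics/side0.png")[210:345,300:500]
cv2.imwrite("pics/c.png",np.hstack([cv2.resize(im,(400,324)),cv2.resize(im2,(400,324))]))
E
```

```text
top (array([5779,  765,  383,   22,   14,  127,   97,    0,    0,    0,    0,
          0,    0,    0,    0,    0,  801, 1511,  521,   46,   16,   47,
       2952, 2735,   49,    0,    0,    0,    0]), array([  0,  10,  20,  30,  40,  50,  60,  70,  80,  90, 100, 110, 120,
       130, 140, 150, 160, 170, 180, 190, 200, 210, 220, 230, 240, 250,
       260, 270, 280, 290]))
side (array([ 690,  318,  144,  165,  178,  321,  197,  404,  135,  124,  134,
        207,  191,  246,  208,  209, 1469,  540,   71,   79,   32,  208,
       1816, 1128,    0,    0,    0,    0,    0]), array([  0,  10,  20,  30,  40,  50,  60,  70,  80,  90, 100, 110, 120,
       130, 140, 150, 160, 170, 180, 190, 200, 210, 220, 230, 240, 250,
       260, 270, 280, 290]))
rect ((679.5818481445312, -241.59860229492188), (264.0162658691406, 111.32630920410156), 30.70751953125) [[ 537.6585  -261.15094]
 [ 594.5079  -356.86768]
 [ 821.5052  -222.04626]
 [ 764.6558  -126.32953]] 5666 229.89795041007505
262 361 [ 585. -339.  217.]
266 350 [ 573. -309.  197.]
270 354 [ 580. -311.  189.]
274 352 [ 576. -311.  182.]
278 353 [ 578. -309.  172.]
282 353 [ 578. -309.  164.]
286 353 [ 578. -311.  156.]
290 350 [ 573. -309.  148.]
294 352 [ 577. -309.  139.]
298 353 [ 579. -308.  130.]
302 351 [ 575. -310.  122.]
306 352 [ 575. -314.  116.]
310 354 [ 579. -315.  108.]
314 345 [ 597. -169.   15.]
```

View pics/c.png

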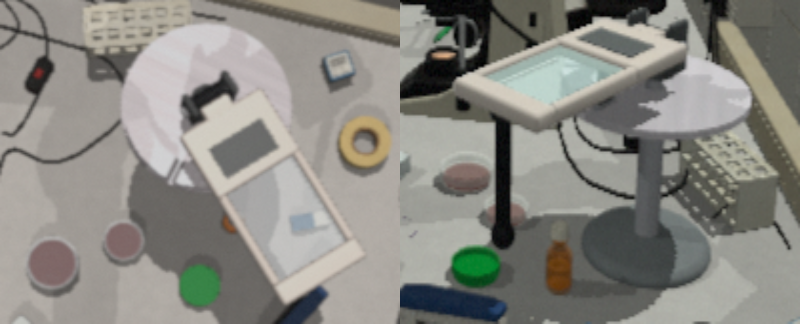

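Emit:
move_arm:
  increments:
    - [100,[0,0,-60],0]
    - [100,[0,0,-60],0]
    - [100,[0,0,-60],0]
    - [100,[0,0,-60],0]
    - [100,[0,0,-60],0]
    - [100,[0,0,-60],0]
    - [100,[0,0,-60],0]
    - [100,[0,0,-60],0]
    - [100,[0,0,-60],0]
    - [100,[0,0,-60],0]

```text
time: 1.43
eef_pos: [285.0, 610.6, 823.9]
tcp_rot: [0.0, 0.217, 0.976, 0.001]
ft_force: [0.6, 0.8, 0.9]
finger_gap: 88.3
finger_force: 0.0
```

```bash
python3 - <<'E'
from h import *
p,r,s=pose(); print(p,r.as_matrix().round(3),s["time"],np.round(s["joints"],3))
x=px("top",[781,-181,175]);print(x,px("top",[781,-181,231]))
E
```

```text
[285.01421365 610.63376779 823.93700463] [[-0.906  0.423  0.001]
 [ 0.423  0.906  0.001]
 [-0.     0.001 -1.   ]] 1.4333 [ 1.097  0.344  0.739  0.     2.058 -0.037]
[377.90540594 145.54973557] [379.8000145  139.48597438]
```

Emit:
move_arm:
  increments:
    - [100,[0,0,-60],0]
    - [100,[0,0,-60],0]
    - [100,[0,0,-60],0]
    - [100,[0,0,-60],0]
    - [100,[0,0,-60],0]
    - [100,[0,0,-60],0]
    - [100,[0,0,-60],0]
    - [100,[0,0,-60],0]

```text
time: 2.1
eef_pos: [239.3, 513.0, 982.7]
tcp_rot: [0.003, 0.217, 0.976, 0.012]
ft_force: [0.2, 0.2, -0.7]
finger_gap: 88.3
finger_force: 0.0
```

```bash
python3 - <<'E'
from h import *
p,r,s=pose(); print(p,r.as_matrix().round(3),s["time"],np.round(s["joints"],3))
E
```

```text
[239.30775495 513.00207097 982.68221806] [[-0.906  0.423  0.01 ]
 [ 0.423  0.906  0.022]
 [-0.     0.024 -1.   ]] 2.1 [ 1.090e+00  3.910e-01  3.110e-01  1.000e-03  2.416e+00 -4.300e-02]
```

Emit:
move_arm:
  increments:
    - [100,[0,0,-60],0]
    - [100,[0,0,-60],0]
    - [100,[0,0,-60],0]

```text
time: 2.35
eef_pos: [216.2, 463.2, 1015.9]
tcp_rot: [0.004, 0.217, 0.976, 0.018]
ft_force: [-0.9, 0.2, 0.6]
finger_gap: 88.3
finger_force: 0.0
```

```bash
python3 - <<'E'
from h import *
p,r,s=pose(); print(p,r.as_matrix().round(3),s["time"],np.round(s["joints"],3))
E
```

```text
[ 216.16837938  463.15845318 1015.90253063] [[-0.906  0.423  0.016]
 [ 0.423  0.905  0.034]
 [-0.     0.038 -0.999]] 2.35 [ 1.085  0.328  0.311  0.003  2.465 -0.047]
```

Emit:
move_arm:
  increments:
    - [100,[0,0,15],0]
    - [100,[0,0,15],0]
    - [100,[0,0,15],0]
    - [100,[0,0,15],0]

```text
time: 2.68
eef_pos: [218.9, 468.9, 872.8]
tcp_rot: [0.004, 0.217, 0.976, 0.019]
ft_force: [0.1, 0.4, 0.8]
finger_gap: 88.1
finger_force: 0.0
```

```bash
python3 - <<'E'
from h import *
p,r,s=pose(); print(p,r.as_matrix().round(3),s["time"],np.round(s["joints"],3))
E
```

```text
[218.86884201 468.85758688 872.8393829 ] [[-0.906  0.423  0.017]
 [ 0.423  0.905  0.036]
 [-0.     0.039 -0.999]] 2.6833 [ 1.085e+00  3.900e-02  1.005e+00  2.000e-03  2.058e+00 -4.800e-02]
```

```bash
cat > kin.py <<'E'
import numpy as np
from scipy.optimize import least_squares
D=np.array([[.264,1.604,1.274,675,404.7],[.344,.739,2.058,673.9,823.9],[.391,.311,2.416,566.1,982.7],[.328,.311,2.465,511.1,1015.9],[.039,1.005,2.058,517.4,872.8]])
def fk(p,q2,q3,q5):
    r0,h,L1,L2,d=p; a=q2+q3; s=a+q5
    return np.array([r0+L1*np.sin(q2)+L2*np.sin(a)+d*np.sin(s), h+L1*np.cos(q2)+L2*np.cos(a)+d*np.cos(s)])
f=least_squares(lambda p:np.concatenate([fk(p,*x[:3])-x[3:] for x in D]),[0,300,500,500,100])
P=f.x
if __name__=="__main__":
    print(P.round(1),f.fun.round(1))
    for th in(.7,.85,1.0):
      for r in(420,480,530):
        z=133+147*np.cos(th)
        g=least_squares(lambda q:np.append(fk(P,*q)-[r,z],(q.sum()-(np.pi-th))*1000),[0,1.8,.5]); print(th,r,g.x.round(2),round(g.cost))
E
python3 kin.py
```

```text
[ -0.8 284.1 514.9 566.7 210.6] [ 0.3 -0.  -0.4 -0.   0.2 -0.4 -0.2  0.1  0.   0.3]
0.7 420 [-0.28  2.57  0.15] 0
0.7 480 [-0.13  2.46  0.12] 0
0.7 530 [-0.03  2.36  0.11] 0
0.85 420 [-0.24  2.63 -0.1 ] 0
0.85 480 [-0.1   2.52 -0.13] 0
0.85 530 [ 0.01  2.43 -0.14] 0
1.0 420 [-0.15  2.69 -0.4 ] 0
1.0 480 [-0.02  2.57 -0.42] 0
1.0 530 [ 0.08  2.48 -0.41] 0
```

```bash
cat >> kin.py <<'E'
from scipy.spatial.transform import Rotation as R
lo=np.array([-2.63,-.94,.31,-1.31,0,-2.55]);hi=np.array([2.63,2.18,2.57,4.45,2.66,2.55])
def FK(q):
    A=R.from_euler('ZYZYZ',[q[0],q[1]+q[2],q[3],q[4],q[5]+np.pi/2]); 
    w=R.from_euler('Z',q[0]).apply([P[0]+P[2]*np.sin(q[1])+P[3]*np.sin(q[1]+q[2]),0,P[1]+P[2]*np.cos(q[1])+P[3]*np.cos(q[1]+q[2])])
    return w+A.apply([0,0,P[4]]),A
def IK(p,A,q0):
    def e(q):
        w,B=FK(q); return np.concatenate([(w-p)/200,(A.inv()*B).as_rotvec()])
    g=least_squares(e,np.clip(q0,lo+1e-3,hi-1e-3),bounds=(lo,hi)); return g.x,g.cost
AX=np.array([781,-181])
def tool(a,th,face,flip):  # tool orientation: z tilted th toward azimuth a; face = azimuth of panel direction u
    phi=np.arctan(np.tan(face-a)*np.cos(th))
    z=np.array([np.sin(th)*np.cos(a),np.sin(th)*np.sin(a),-np.cos(th)]); up=np.array([np.cos(th)*np.cos(a),np.cos(th)*np.sin(a),np.sin(th)]); b=np.array([-np.sin(a),np.cos(a),0])
    x=np.cos(phi)*up+np.sin(phi)*b
    x=x*flip; y=np.cross(z,x); return R.from_matrix(np.c_[x,y,z])
E
cat > t.py <<'E'
from kin import *
q=np.array([1.097,.264,1.604,0,1.274,-.037]); print(FK(q)[0],FK(q)[1].as_matrix().round(2))
for a in(-.1,-.25):
 for th in(.7,.8):
  for fl in(1,-1):
   q=None
   for f,lift in((.536,0),(.536,30),(.2,30),(-.16,30),(-.4,25),(-.63,25),(-.7,0)):
    A=tool(a,th,f,fl); g=np.r_[AX-236*np.array([np.cos(f),np.sin(f)]),133+lift]; p=g-147*A.as_matrix()[:,2]
    best=min((IK(p,A,s) for s in ([q] if q is not None else [])+[np.array([np.arctan2(p[1],p[0]),0,2.3,j4,.4,j6]) for j4 in(-1,.3,1.5,3.1,4.2) for j6 in (-1.5,0,1.5)]),key=lambda t:t[1]+(0 if q is None else .0005*np.abs(t[0]-q).max()))
    if q is None or best[1]<1e-3:q=best[0]
    print(a,th,fl,f,best[0].round(2),round(best[1],5))
E
python3 t.py
```

```text
Traceback (most recent call last):
  File "t.py", line 2, in <module>
    q=np.array([1.097,.264,1.604,0,1.274,-.037]); print(FK(q)[0],FK(q)[1].as_matrix().round(2))
                                                        ~~^^^
  File "kin.py", line 18, in FK
    A=R.from_euler('ZYZYZ',[q[0],q[1]+q[2],q[3],q[4],q[5]+np.pi/2]);
  File "scipy/spatial/transform/_rotation.pyx", line 1413, in scipy.spatial.transform._rotation.Rotation.from_euler
ValueError: Expected axis specification to be a non-empty string of upto 3 characters, got ZYZYZ
```

```bash
sed -i "s/A=R.from_euler('ZYZYZ'.*/A=R.from_euler('ZYZ',[q[0],q[1]+q[2],q[3]])*R.from_euler('YZ',[q[4],q[5]+np.pi\/2])/" kin.py; python3 t.py
```

```text
[308.11162599 600.8990776  404.65268699] [[-0.91  0.42 -0.  ]
 [ 0.42  0.91 -0.  ]
 [ 0.   -0.   -1.  ]]
-0.1 0.7 1 0.536 [-0.67  0.07  2.26  1.1   0.4  -0.46] 0.0
-0.1 0.7 1 0.536 [-0.67  0.02  2.24  0.97  0.44 -0.32] 0.0
-0.1 0.7 1 0.2 [-0.57 -0.11  2.37  0.91  0.38  0.1 ] 0.0
-0.1 0.7 1 -0.16 [-0.36 -0.2   2.44  0.66  0.27  0.77] 0.0
-0.1 0.7 1 -0.4 [-0.2  -0.19  2.45  0.32  0.2   1.42] 0.0
-0.1 0.7 1 -0.63 [-0.05 -0.14  2.41 -0.17  0.18  2.2 ] 0.0
-0.1 0.7 1 -0.7 [-0.02 -0.07  2.41 -0.44  0.12  2.55] 0.0
-0.1 0.7 -1 0.536 [-0.68  0.08  2.27  1.21  0.4   2.55] 0.00064
-0.1 0.7 -1 0.536 [-0.69  0.03  2.27  1.21  0.43  2.55] 0.00329
-0.1 0.7 -1 0.2 [-0.5  -0.13  2.35  0.48  0.33 -2.55] 0.0071
-0.1 0.7 -1 -0.16 [-0.36 -0.2   2.44  0.66  0.27 -2.37] 0.0
-0.1 0.7 -1 -0.4 [-0.2  -0.19  2.45  0.32  0.2  -1.72] 0.0
-0.1 0.7 -1 -0.63 [-0.05 -0.14  2.41 -0.17  0.18 -0.94] 0.0
-0.1 0.7 -1 -0.7 [-0.02 -0.07  2.41 -0.46  0.12 -0.57] 0.0
-0.1 0.8 1 0.536 [-0.71  0.08  2.32  1.47  0.42 -0.81] 0.0
-0.1 0.8 1 0.536 [-0.71  0.02  2.3   1.31  0.44 -0.64] 0.0
-0.1 0.8 1 0.2 [-0.6  -0.12  2.43  1.32  
[... 1708 characters left out ...]
.18 -0.23] 0.0
-0.25 0.8 1 -0.16 [-0.26 -0.23  2.52  0.15  0.05  1.35] 0.0
-0.25 0.8 1 -0.4 [-0.11 -0.21  2.5  -0.78  0.11  2.55] 0.00078
-0.25 0.8 1 -0.63 [ 0.05 -0.13  2.48  4.45  0.2  -2.4 ] 0.00222
-0.25 0.8 1 -0.7 [ 0.09 -0.05  2.46  4.45  0.24 -2.31] 0.0004
-0.25 0.8 -1 0.536 [-0.63  0.04  2.35  1.64  0.27  2.19] 0.0
-0.25 0.8 -1 0.536 [-0.63 -0.01  2.34  1.37  0.27  2.47] 0.0
-0.25 0.8 -1 0.2 [-0.5  -0.14  2.47  1.66  0.18  2.55] 0.00096
-0.25 0.8 -1 -0.16 [-0.26 -0.22  2.53  2.1   0.    2.55] 0.00058
-0.25 0.8 -1 -0.4 [-0.08 -0.2   2.51 -1.26  0.13 -0.09] 0.0
-0.25 0.8 -1 -0.63 [ 0.06 -0.14  2.46 -1.31  0.23  0.23] 6e-05
-0.25 0.8 -1 -0.7 [ 0.09 -0.07  2.43 -1.31  0.23  0.31] 0.00169
```

Emit:
move_arm:
  increments:
    - [100,[-61,-30,0],72]
    - [100,[-61,-30,0],72]
    - [100,[-61,-30,0],72]
    - [100,[-61,-30,0],72]
    - [100,[-61,-30,0],72]
    - [100,[-61,-30,0],72]
    - [100,[-61,-30,0],72]
    - [100,[-61,-30,0],72]
    - [100,[-61,-30,0],72]
    - [100,[-61,-30,0],72]

```text
time: 3.52
eef_pos: [480.5, 144.0, 867.6]
tcp_rot: [-0.006, 0.749, 0.662, 0.017]
ft_force: [1.1, 0.9, 0.0]
finger_gap: 88.3
finger_force: 0.0
```

```bash
cat >> h.py <<'E'
def st():
    p,r,s=pose(); M=r.as_matrix(); z=M[:,2]
    print("t",round(s["time"],2),"p",p.round(1),"tilt",np.arccos(-z[2]).round(3),"az",np.arctan2(z[1],z[0]).round(3),"j",np.round(s["joints"],2),"f",np.round(s["ft_force"],1),"gap",round(s["finger_gap"],1),"g",(p+147*z).round(1))
    return p,M,s
def go(w): # world target of TCP -> tool shift cm
    p,r,s=pose(); print("shift cm",(r.inv().apply(np.array(w)-p)/10).round(2))
E
python3 - <<'E'
from h import *
p,M,s=st(); print(M.round(3)); go([650,-60,850])
E
```

```text
t 3.52 p [480.5 144.  867.6] tilt 0.036 az 1.092 j [0.23 0.01 1.05 0.03 2.06 0.37] f [1.1 0.9 0. ] gap 88.3 g [482.9 148.7 720.6]
[[ 0.122  0.992  0.017]
 [ 0.992 -0.122  0.032]
 [ 0.034  0.013 -0.999]]
shift cm [-18.23  19.29   1.38]
```

Emit:
move_arm:
  increments:
    - [100,[-17,22,0],80]
    - [100,[-17,22,0],80]
    - [100,[-17,22,0],80]
    - [100,[-17,22,0],80]
    - [100,[-17,22,0],80]
    - [100,[-17,22,0],80]
    - [100,[-17,22,0],80]
    - [100,[-17,22,0],80]
    - [100,[-17,22,0],80]
    - [100,[-17,22,0],80]

```text
time: 4.35
eef_pos: [680.6, -49.1, 862.4]
tcp_rot: [-0.015, 0.995, 0.098, 0.008]
ft_force: [-0.7, 1.0, -0.2]
finger_gap: 87.8
finger_force: 0.0
```

```bash
python3 - <<'E'
from h import *
p,M,s=st(); print(M.round(3))
E
```

```text
t 4.35 p [680.6 -49.1 862.4] tilt 0.034 az 1.173 j [-0.12  0.43  0.54  0.04  2.16  1.28] f [-0.7  1.  -0.2] gap 87.8 g [682.6 -44.4 715.5]
[[ 0.98   0.196  0.013]
 [ 0.196 -0.98   0.032]
 [ 0.019 -0.028 -0.999]]
```

Emit:
move_arm:
  increments:
    - [100,[58,16,0],14]
    - [100,[58,16,0],14]
    - [100,[58,16,0],14]
    - [100,[58,16,0],14]
    - [100,[58,16,0],14]
    - [100,[58,16,0],14]
    - [100,[58,16,0],14]
    - [100,[58,16,0],14]

```text
time: 5.02
eef_pos: [827.0, -56.2, 755.0]
tcp_rot: [-0.015, 0.999, -0.02, 0.02]
ft_force: [-0.4, 0.0, 0.1]
finger_gap: 88.5
finger_force: 0.0
```

```bash
python3 - <<'E'
from h import *
p,M,s=st(); print(M.round(3))
E
```

```text
t 5.02 p [827.  -56.2 755. ] tilt 0.05 az 0.644 j [-0.11  0.72  0.31  0.04  2.08  1.52] f [-0.4  0.   0.1] gap 88.5 g [832.9 -51.8 608.1]
[[ 0.998 -0.039  0.04 ]
 [-0.04  -0.999  0.03 ]
 [ 0.039 -0.032 -0.999]]
```

Emit:
move_arm:
  increments:
    - [100,[60,0,-46],0]
    - [100,[60,0,-46],0]
    - [100,[60,0,-46],0]
    - [100,[60,0,-46],0]
    - [100,[60,0,-46],0]
    - [100,[60,0,-46],0]
    - [100,[60,0,-46],0]
    - [100,[60,0,-46],0]
    - [100,[60,0,-46],0]
    - [100,[60,0,-46],0]

```text
time: 5.85
eef_pos: [819.3, -54.5, 770.1]
tcp_rot: [-0.015, 0.999, -0.02, 0.033]
ft_force: [1.6, 0.1, -0.2]
finger_gap: 87.9
finger_force: 0.0
```

```bash
python3 - <<'E'
from h import *
p,M,s=st(); print(M.round(3))
E
```

```text
t 5.85 p [819.3 -54.5 770.1] tilt 0.073 az 0.408 j [-0.1   0.7   0.31  0.04  2.07  1.53] f [ 1.6  0.1 -0.2] gap 87.9 g [829.1 -50.2 623.5]
[[ 0.997 -0.039  0.067]
 [-0.041 -0.999  0.029]
 [ 0.066 -0.032 -0.997]]
```

Emit:
move_arm:
  increments:
    - [100,[60,0,-46],0]

```text
time: 5.93
eef_pos: [821.1, -54.5, 773.0]
tcp_rot: [-0.015, 0.999, -0.02, 0.045]
ft_force: [-0.6, -0.1, -0.7]
finger_gap: 87.8
finger_force: 0.0
```

Emit:
move_arm:
  increments:
    - [100,[60,0,-46],0]

```text
time: 6.02
eef_pos: [821.8, -54.5, 778.3]
tcp_rot: [-0.014, 0.998, -0.021, 0.059]
ft_force: [-0.3, -0.4, -0.6]
finger_gap: 88.4
finger_force: 0.0
```

Emit:
move_arm:
  increments:
    - [100,[60,0,-46],0]

```text
time: 6.1
eef_pos: [821.6, -54.4, 784.4]
tcp_rot: [-0.014, 0.997, -0.021, 0.072]
ft_force: [-0.0, -0.1, 0.0]
finger_gap: 88.0
finger_force: 0.0
```

Emit:
move_arm:
  increments:
    - [100,[60,0,-46],0]

```text
time: 6.18
eef_pos: [821.0, -54.4, 791.1]
tcp_rot: [-0.014, 0.996, -0.021, 0.086]
ft_force: [-0.7, 0.0, -0.2]
finger_gap: 87.9
finger_force: 0.0
```

```bash
python3 - <<'E'
from h import *
p,M,s=st(); print(M.round(3))
E
```

```text
t 6.18 p [821.  -54.4 791.1] tilt 0.174 az 0.138 j [-0.11  0.67  0.31  0.05  1.99  1.53] f [-0.7  0.  -0.2] gap 87.9 g [846.1 -50.9 646.3]
[[ 0.984 -0.039  0.171]
 [-0.044 -0.999  0.024]
 [ 0.17  -0.031 -0.985]]
```

Emit:
move_arm:
  increments:
    - [100,[60,0,-28],0]

```text
time: 6.27
eef_pos: [824.5, -54.3, 793.8]
tcp_rot: [-0.013, 0.995, -0.021, 0.1]
ft_force: [-0.4, -0.9, 0.9]
finger_gap: 88.0
finger_force: 0.0
```

Emit:
move_arm:
  increments:
    - [100,[60,0,-28],0]

```text
time: 6.35
eef_pos: [829.7, -54.4, 793.8]
tcp_rot: [-0.013, 0.993, -0.021, 0.113]
ft_force: [-0.6, -1.3, -0.3]
finger_gap: 88.0
finger_force: 0.0
```

Emit:
move_arm:
  increments:
    - [100,[60,0,-28],0]

```text
time: 6.43
eef_pos: [833.9, -54.4, 794.9]
tcp_rot: [-0.013, 0.992, -0.021, 0.126]
ft_force: [-0.3, -0.1, -0.4]
finger_gap: 88.5
finger_force: 0.0
```

Emit:
move_arm:
  increments:
    - [100,[60,0,-28],0]

```text
time: 6.52
eef_pos: [837.4, -54.5, 797.2]
tcp_rot: [-0.012, 0.99, -0.022, 0.139]
ft_force: [-0.6, 0.3, -0.3]
finger_gap: 88.0
finger_force: 0.0
```

Emit:
move_arm:
  increments:
    - [100,[60,0,-22],0]

```text
time: 6.6
eef_pos: [841.9, -54.5, 799.1]
tcp_rot: [-0.012, 0.988, -0.022, 0.153]
ft_force: [-0.5, 0.2, 0.4]
finger_gap: 87.8
finger_force: 0.0
```

Emit:
move_arm:
  increments:
    - [100,[60,0,-22],0]

```text
time: 6.68
eef_pos: [846.5, -54.6, 800.3]
tcp_rot: [-0.012, 0.986, -0.022, 0.166]
ft_force: [-0.6, 0.4, -0.9]
finger_gap: 88.3
finger_force: 0.0
```

Emit:
move_arm:
  increments:
    - [100,[60,0,-22],0]

```text
time: 6.77
eef_pos: [850.5, -54.7, 802.5]
tcp_rot: [-0.011, 0.983, -0.022, 0.18]
ft_force: [-0.7, -0.5, -0.2]
finger_gap: 87.9
finger_force: 0.0
```

Emit:
move_arm:
  increments:
    - [100,[60,0,-22],0]

```text
time: 6.85
eef_pos: [853.7, -54.7, 805.6]
tcp_rot: [-0.011, 0.981, -0.022, 0.193]
ft_force: [0.2, 0.6, -0.3]
finger_gap: 88.3
finger_force: 0.0
```

Emit:
move_arm:
  increments:
    - [100,[60,0,-15],0]

```text
time: 6.93
eef_pos: [858.4, -54.8, 807.8]
tcp_rot: [-0.01, 0.978, -0.022, 0.208]
ft_force: [1.2, 0.1, 0.6]
finger_gap: 87.8
finger_force: 0.0
```

Emit:
move_arm:
  increments:
    - [100,[60,0,-15],0]

```text
time: 7.02
eef_pos: [863.5, -54.9, 808.9]
tcp_rot: [-0.01, 0.975, -0.023, 0.221]
ft_force: [0.7, 0.2, -1.0]
finger_gap: 88.3
finger_force: 0.0
```

Emit:
move_arm:
  increments:
    - [100,[60,0,-15],0]

```text
time: 7.1
eef_pos: [867.8, -55.1, 810.9]
tcp_rot: [-0.01, 0.972, -0.023, 0.235]
ft_force: [-0.4, -0.4, -1.0]
finger_gap: 87.9
finger_force: 0.0
```

Emit:
move_arm:
  increments:
    - [100,[60,0,-15],0]

```text
time: 7.18
eef_pos: [871.4, -55.2, 814.1]
tcp_rot: [-0.009, 0.968, -0.023, 0.248]
ft_force: [-0.0, -1.1, 0.2]
finger_gap: 88.2
finger_force: 0.0
```

```bash
python3 - <<'E'
from h import *
p,M,s=st(); print(M.round(3))
E
```

```text
t 7.18 p [871.4 -55.2 814.1] tilt 0.502 az 0.014 j [-0.1   0.67  0.31  0.06  1.66  1.53] f [-0.  -1.1  0.2] gap 88.2 g [942.1 -54.2 685.2]
[[ 0.876 -0.04   0.481]
 [-0.049 -0.999  0.007]
 [ 0.48  -0.029 -0.877]]
```

Emit:
move_arm:
  increments:
    - [100,[60,0,-10],0]

```text
time: 7.27
eef_pos: [875.8, -55.2, 816.9]
tcp_rot: [-0.009, 0.965, -0.023, 0.263]
ft_force: [0.1, 0.3, 0.7]
finger_gap: 88.2
finger_force: 0.0
```

Emit:
move_arm:
  increments:
    - [100,[60,0,-10],0]

```text
time: 7.35
eef_pos: [880.4, -55.4, 819.0]
tcp_rot: [-0.009, 0.961, -0.023, 0.276]
ft_force: [0.7, 0.1, 0.5]
finger_gap: 88.0
finger_force: 0.0
```

Emit:
move_arm:
  increments:
    - [100,[60,0,-10],0]

```text
time: 7.43
eef_pos: [884.2, -55.5, 822.0]
tcp_rot: [-0.008, 0.957, -0.023, 0.29]
ft_force: [-0.1, 0.7, -0.8]
finger_gap: 88.4
finger_force: 0.0
```

Emit:
move_arm:
  increments:
    - [100,[60,0,-10],0]

```text
time: 7.52
eef_pos: [887.2, -55.7, 825.9]
tcp_rot: [-0.008, 0.953, -0.024, 0.303]
ft_force: [-0.4, -0.7, -0.3]
finger_gap: 87.8
finger_force: 0.0
```

Emit:
move_arm:
  increments:
    - [100,[60,0,-6],0]

```text
time: 7.6
eef_pos: [890.8, -55.8, 829.8]
tcp_rot: [-0.007, 0.948, -0.024, 0.317]
ft_force: [-0.4, 0.0, 0.7]
finger_gap: 88.2
finger_force: 0.0
```

Emit:
move_arm:
  increments:
    - [100,[60,0,-6],0]

```text
time: 7.68
eef_pos: [894.4, -55.9, 833.1]
tcp_rot: [-0.007, 0.943, -0.024, 0.331]
ft_force: [-0.2, -0.9, -0.0]
finger_gap: 88.5
finger_force: 0.0
```

Emit:
move_arm:
  increments:
    - [100,[60,0,-6],0]

```text
time: 7.77
eef_pos: [897.2, -56.0, 837.3]
tcp_rot: [-0.007, 0.939, -0.024, 0.344]
ft_force: [-0.2, 0.2, -0.2]
finger_gap: 88.4
finger_force: 0.0
```

Emit:
move_arm:
  increments:
    - [100,[60,0,-6],0]

```text
time: 7.85
eef_pos: [899.3, -56.2, 842.4]
tcp_rot: [-0.006, 0.934, -0.024, 0.358]
ft_force: [-0.5, 0.0, -1.2]
finger_gap: 88.3
finger_force: 0.0
```

```bash
cat > plan.py <<'E'
from h import *
from kin import tool,AX
def target(a,th,face,g): # TCP pose for grasp point g
    A=tool(a,th,face,1); return np.array(g)-147*A.as_matrix()[:,2],A
def rel(p,M,P,A):
    d=R.from_matrix(M).inv()*A; return (M.T@(P-p)/10).round(2), np.degrees(d.as_rotvec()).round(1)
E
python3 - <<'E'
from plan import *
p,M,s=st(); print(M.round(3)); z=M[:,2]; th=np.arccos(-z[2]); a=np.arctan2(z[1],z[0])
f=.536; u=np.array([np.cos(f),np.sin(f),0]); G=np.r_[AX-236*u[:2],133]
for back in (250,90,60,4):
  P_,A=target(a,th,f,G-u*back+[0,0,120 if back==250 else -3]); print(back,P_.round(),*rel(p,M,P_,A))
E
```

```text
t 7.85 p [899.3 -56.2 842.4] tilt 0.732 az -0.008 j [-0.1   0.66  0.31  0.06  1.44  1.54] f [-0.5  0.  -1.2] gap 88.3 g [997.5 -57.  733. ]
[[ 0.743 -0.04   0.668]
 [-0.049 -0.999 -0.005]
 [ 0.667 -0.029 -0.744]]
250 [ 265. -428.  362.] [-77.34  41.11  -6.45] [  0.   -0.  -26.7]
90 [ 403. -347.  239.] [-75.73  32.75  11.84] [  0.   -0.  -26.7]
60 [ 428. -331.  239.] [-73.89  31.12  13.56] [  0.   -0.  -26.7]
4 [ 476. -303.  239.] [-70.45  28.07  16.76] [  0.   -0.  -26.7]
```

Emit:
move_arm:
  increments:
    - [100,[-77.3,41,-6.5],-26.7]
    - [100,[-77.3,41,-6.5],-26.7]
    - [100,[-77.3,41,-6.5],-26.7]
    - [100,[-77.3,41,-6.5],-26.7]
    - [100,[-77.3,41,-6.5],-26.7]
    - [100,[-77.3,41,-6.5],-26.7]
    - [100,[-77.3,41,-6.5],-26.7]
    - [100,[-77.3,41,-6.5],-26.7]
    - [100,[-77.3,41,-6.5],-26.7]
    - [100,[-77.3,41,-6.5],-26.7]

```text
time: 8.68
eef_pos: [614.8, -222.5, 629.9]
tcp_rot: [0.077, 0.914, 0.192, 0.349]
ft_force: [-0.4, -1.0, 0.5]
finger_gap: 88.0
finger_force: 0.0
```

```bash
cat > g1.py <<'E'
from plan import *
p,M,s=st(); print(M.round(3)); z=M[:,2]; th=np.arccos(-z[2]); a=np.arctan2(z[1],z[0])
f=.536; u=np.array([np.cos(f),np.sin(f),0]); G=np.r_[AX-236*u[:2],133]
for back in (180,90,60,4):
  P_,A=target(a,th,f,G-u*back+[0,0,60 if back==180 else -3]); print(back,P_.round(),*rel(p,M,P_,A))
E
python3 g1.py
```

```text
t 8.68 p [ 614.8 -222.5  629.9] tilt 0.731 az -0.01 j [-0.46 -0.04  1.62  0.38  0.92  0.56] f [-0.4 -1.   0.5] gap 88.0 g [ 713.  -223.5  520.5]
[[ 0.682  0.298  0.668]
 [ 0.405 -0.914 -0.007]
 [ 0.609  0.275 -0.744]]
180 [ 325. -392.  302.] [-46.58  -2.11   5.14] [-0.  0.  0.]
90 [ 403. -347.  239.] [-43.27  -5.74  14.96] [-0.  0.  0.]
60 [ 428. -331.  239.] [-40.89  -6.37  16.67] [-0.  0.  0.]
4 [ 476. -303.  239.] [-36.45  -7.55  19.87] [-0.  0.  0.]
```

Emit:
move_arm:
  increments:
    - [100,[-46.6,-2.1,5.1],0]
    - [100,[-46.6,-2.1,5.1],0]
    - [100,[-46.6,-2.1,5.1],0]
    - [100,[-46.6,-2.1,5.1],0]
    - [100,[-46.6,-2.1,5.1],0]
    - [100,[-46.6,-2.1,5.1],0]
    - [100,[-46.6,-2.1,5.1],0]
    - [100,[-46.6,-2.1,5.1],0]
    - [100,[-46.6,-2.1,5.1],0]
    - [100,[-46.6,-2.1,5.1],0]

```text
time: 9.52
eef_pos: [357.4, -373.5, 339.6]
tcp_rot: [0.078, 0.914, 0.193, 0.348]
ft_force: [1.3, -0.3, -0.3]
finger_gap: 87.7
finger_force: 0.0
```

```bash
python3 g1.py
```

```text
t 9.52 p [ 357.4 -373.5  339.6] tilt 0.73 az -0.013 j [-1.05 -0.08  2.19  0.89  0.83 -0.45] f [ 1.3 -0.3 -0.3] gap 87.7 g [ 455.4 -374.7  230.1]
[[ 0.683  0.297  0.667]
 [ 0.406 -0.914 -0.009]
 [ 0.607  0.277 -0.745]]
180 [ 325. -392.  302.] [-5.21 -0.27  0.64] [ 0. -0.  0.]
90 [ 403. -346.  239.] [-1.88 -3.92 10.45] [ 0. -0.  0.]
60 [ 428. -331.  239.] [ 0.51 -4.55 12.16] [ 0. -0.  0.]
4 [ 477. -302.  239.] [ 4.96 -5.73 15.35] [ 0. -0.  0.]
```

Emit:
move_arm:
  increments:
    - [100,[-1.9,-3.9,10.4],0]
    - [100,[-1.9,-3.9,10.4],0]
    - [100,[-1.9,-3.9,10.4],0]
    - [100,[0.5,-4.5,12.2],0]
    - [100,[2,-5,13.2],0]
    - [100,[3.5,-5.3,14.3],0]
    - [100,[5,-5.7,15.3],0]
    - [100,[5,-5.7,15.3],0]

```text
time: 10.18
eef_pos: [480.0, -300.5, 241.5]
tcp_rot: [0.077, 0.914, 0.194, 0.349]
ft_force: [0.4, -0.3, 1.2]
finger_gap: 88.3
finger_force: 0.0
```

```bash
python3 g1.py; python3 - <<'E'
from h import *
im,d=eyes.capture("side"); cv2.imwrite("pics/s1.png",cv2.resize(im[200:350,280:480],(800,600)))
E
```

```text
t 10.18 p [ 480.  -300.5  241.5] tilt 0.731 az -0.008 j [-0.74  0.12  2.21  1.15  0.51 -0.54] f [ 0.4 -0.3  1.2] gap 88.3 g [ 578.1 -301.2  132. ]
[[ 0.681  0.3    0.667]
 [ 0.407 -0.913 -0.005]
 [ 0.608  0.275 -0.745]]
180 [ 325. -393.  302.] [-10.6    5.46 -14.82] [ 0.  -0.   0.1]
90 [ 403. -347.  239.] [-7.28  1.85 -4.99] [ 0.  -0.   0.1]
60 [ 428. -331.  239.] [-4.9   1.22 -3.28] [ 0.  -0.   0.1]
4 [ 477. -303.  239.] [-0.46  0.06 -0.08] [ 0.  -0.   0.1]
```

View pics/s1.png

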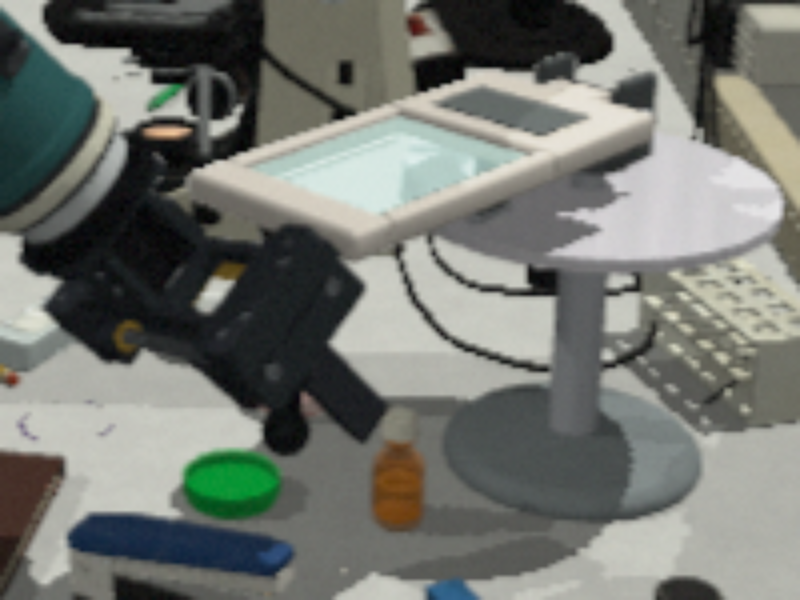

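The stalk's ball (crop 285,432) lies between the fingers, and the gripper body sits just below the panel's front edge without force. I'll close the gripper.

Emit:
move_arm:
  increments:
    - [40,[0,0,0],0]
    - [0,[0,0,0],0]
    - [0,[0,0,0],0]
    - [0,[0,0,0],0]
    - [0,[0,0,0],0]
    - [0,[0,0,0],0]
  squeeze: 20

```text
time: 10.73
eef_pos: [477.5, -301.7, 240.2]
tcp_rot: [0.076, 0.914, 0.192, 0.348]
ft_force: [-0.5, 0.2, 0.4]
finger_gap: 50.4
finger_force: 0.0
```

```bash
cat > sw.py <<'E'
from plan import *
import sys
# swing plan: from face f0 (current) rows to faces list with lift; grasp rotates with panel
p,M,s=st(); z=M[:,2]; th=np.arccos(-z[2]); a=np.arctan2(z[1],z[0]); g=p+147*z
d=AX-g[:2]; print("face",np.arctan2(d[1],d[0]).round(3),"rad",np.hypot(*d).round(1),"z",g[2].round(1),"ff",s["finger_force"])
def grip(f,l): # panel lifted l rad: grip at 236 out, 82 below lift axis (215)
    r=236*np.cos(l)+82*np.sin(l); h=215+236*np.sin(l)-82*np.cos(l); return np.r_[AX-r*np.array([np.cos(f),np.sin(f)]),h]
for arg in sys.argv[1:]:
    f,l=map(float,arg.split(",")); P_,A=target(a,th,f,grip(f,l)); t,w=rel(p,M,P_,A); print(f,l,t,w[2])
E
python3 sw.py .536,.0 .536,.07 .536,.16 .48,.16 .42,.16
```

```text
t 10.73 p [ 477.5 -301.7  240.2] tilt 0.729 az -0.009 j [-0.75  0.12  2.21  1.15  0.51 -0.54] f [-0.5  0.2  0.4] gap 50.4 g [ 575.4 -302.6  130.5]
face 0.534 rad 238.9 z 130.5 ff 0.0
0.536 0.0 [ 0.38  0.05 -0.01] -0.1
0.536 0.07 [ 0.99  0.62 -1.55] -0.1
0.536 0.16 [ 1.93  1.32 -3.46] -0.1
0.48 0.16 [ 1.96  0.02 -3.91] 2.6
0.42 0.16 [ 2.06 -1.39 -4.35] 5.4
```

Fingers are slow, so I'll keep closing.

Emit:
move_arm:
  increments:
    - [0,[0,0,0],0]
    - [0,[0,0,0],0]
    - [0,[0,0,0],0]
    - [0,[0,0,0],0]
    - [0,[0,0,0],0]
    - [0,[0,0,0],0]
    - [0,[0,0,0],0]
  squeeze: 20

```text
time: 11.32
eef_pos: [477.8, -301.1, 239.9]
tcp_rot: [0.076, 0.914, 0.192, 0.348]
ft_force: [-0.4, 0.6, -0.5]
finger_gap: 24.6
finger_force: 18.3
```

```bash
python3 sw.py .536,.0 .536,.16
```

```text
t 11.32 p [ 477.8 -301.1  239.9] tilt 0.728 az -0.007 j [-0.75  0.12  2.21  1.15  0.51 -0.54] f [-0.4  0.6 -0.5] gap 24.6 g [ 575.7 -301.8  130.2]
face 0.532 rad 238.2 z 130.2 ff 18.34302355768159
0.536 0.0 [ 0.35  0.12 -0.05] -0.1
0.536 0.16 [ 1.9   1.39 -3.5 ] -0.1
```

Emit:
move_arm:
  increments:
    - [0,[0.3,0.3,-0.7],0]
    - [0,[0.6,0.5,-1.4],0]
    - [0,[0.9,0.8,-2.1],0]
    - [0,[1.2,1.0,-2.8],0]
    - [0,[1.6,1.3,-3.5],0]
    - [0,[1.6,1.3,-3.5],0]
  squeeze: 25

```text
time: 11.82
eef_pos: [469.9, -306.8, 281.4]
tcp_rot: [0.077, 0.914, 0.192, 0.349]
ft_force: [2.6, 2.0, -0.3]
finger_gap: 19.2
finger_force: 27.9
```

```bash
python3 sw.py .536,.16 .47,.16 .40,.16 .33,.16 .26,.16 .19,.16; python3 - <<'E'
from h import *
im,d=eyes.capture("side"); cv2.imwrite("pics/s2.png",cv2.resize(im[200:350,280:480],(800,600)))
E
```

```text
t 11.82 p [ 469.9 -306.8  281.4] tilt 0.731 az -0.009 j [-0.77  0.05  2.19  1.02  0.57 -0.4 ] f [ 2.6  2.  -0.3] gap 19.2 g [ 568.  -307.7  172. ]
face 0.536 rad 247.8 z 172.0 ff 27.921241116710007
0.536 0.16 [ 0.12 -0.06  0.12] -0.0
0.47 0.16 [ 0.16 -1.59 -0.41] 3.1
0.4 0.16 [ 0.3  -3.23 -0.91] 6.4
0.33 0.16 [ 0.53 -4.89 -1.32] 9.6
0.26 0.16 [ 0.86 -6.54 -1.67] 12.7
0.19 0.16 [ 1.28 -8.19 -1.93] 15.7
```

View pics/s2.png

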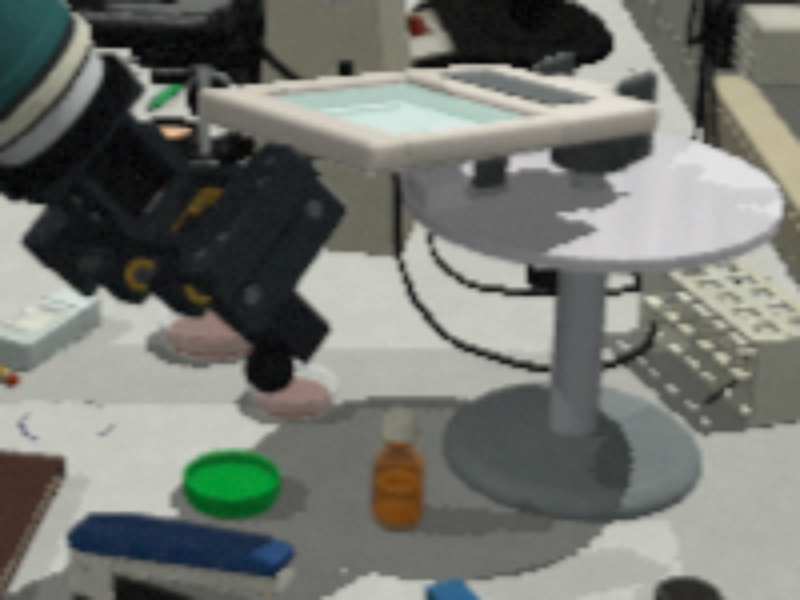

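The panel is lifted, with the pin well clear of the plate, and the ball is visible at crop (270,368). Now I swing it.

Emit:
move_arm:
  increments:
    - [0,[0.1,-0.8,-0.2],1.5]
    - [0,[0.1,-1.6,-0.4],3]
    - [0,[0.2,-2.4,-0.7],4.7]
    - [0,[0.3,-3.2,-0.9],6.4]
    - [0,[0.4,-4.0,-1.1],8]
    - [0,[0.5,-4.9,-1.3],9.6]
    - [0,[0.7,-5.7,-1.5],11.2]
    - [0,[0.9,-6.5,-1.7],12.7]
    - [0,[1.1,-7.3,-1.8],14.2]
    - [0,[1.3,-8.2,-1.9],15.7]

```text
time: 12.7
eef_pos: [440.4, -226.9, 278.6]
tcp_rot: [0.03, 0.932, 0.064, 0.355]
ft_force: [-0.1, -2.3, -1.0]
finger_gap: 15.6
finger_force: 24.8
```

```bash
python3 sw.py .19,.16 .12,.16 .05,.16 -.02,.16 -.09,.16 -.16,.16 -.16,.105 
```

```text
t 12.7 p [ 440.4 -226.9  278.6] tilt 0.728 az -0.014 j [-0.67 -0.1   2.34  1.01  0.5  -0.05] f [-0.1 -2.3 -1. ] gap 15.6 g [ 538.3 -228.3  168.9]
face 0.192 rad 247.3 z 168.9 ff 24.826778022106737
0.19 0.16 [ 0.28 -0.04 -0.13] -0.1
0.12 0.16 [ 0.32 -1.75 -0.33] 3.0
0.05 0.16 [ 0.45 -3.46 -0.44] 6.0
-0.02 0.16 [ 0.68 -5.17 -0.47] 9.0
-0.09 0.16 [ 0.99 -6.86 -0.43] 12.0
-0.16 0.16 [ 1.39 -8.53 -0.3 ] 15.0
-0.16 0.105 [ 0.7  -8.6   0.89] 15.0
```

Emit:
move_arm:
  increments:
    - [0,[0.3,-0.8,-0.2],1.5]
    - [0,[0.3,-1.7,-0.3],3]
    - [0,[0.4,-2.6,-0.4],4.5]
    - [0,[0.5,-3.5,-0.4],6]
    - [0,[0.6,-4.3,-0.5],7.5]
    - [0,[0.7,-5.2,-0.5],9]
    - [0,[0.8,-6.0,-0.5],10.5]
    - [0,[1.0,-6.9,-0.4],12]
    - [0,[1.2,-7.7,-0.4],13.5]
    - [0,[1.4,-8.5,-0.3],15]

```text
time: 13.53
eef_pos: [439.5, -139.9, 280.6]
tcp_rot: [-0.018, 0.933, -0.057, 0.355]
ft_force: [-4.9, -1.1, -2.2]
finger_gap: 15.3
finger_force: 25.8
```

```bash
python3 sw.py  -.16,.16 -.16,.13 -.16,.105 -.16,.08
```

```text
t 13.53 p [ 439.5 -139.9  280.6] tilt 0.726 az -0.011 j [-0.48 -0.19  2.41  0.9   0.39  0.46] f [-4.9 -1.1 -2.2] gap 15.3 g [ 537.1 -141.   170.7]
face -0.163 rad 247.2 z 170.7 ff 25.819024589436594
-0.16 0.16 [ 0.15  0.06 -0.01] 0.1
-0.16 0.13 [-0.23  0.13  0.64] 0.1
-0.16 0.105 [-0.53  0.18  1.18] 0.1
-0.16 0.08 [-0.82  0.23  1.73] 0.1
```

Emit:
move_arm:
  increments:
    - [0,[-0.1,0.1,0.3],0]
    - [0,[-0.3,0.1,0.6],0]
    - [0,[-0.4,0.1,0.9],0]
    - [0,[-0.6,0.2,1.2],0]
    - [0,[-0.7,0.2,1.4],0]
    - [0,[-0.7,0.2,1.4],0]

```text
time: 14.03
eef_pos: [443.6, -140.8, 265.9]
tcp_rot: [-0.019, 0.933, -0.055, 0.355]
ft_force: [-16.9, 4.2, 9.4]
finger_gap: 15.2
finger_force: 24.7
```

```bash
python3 sw.py -.16,.105; python3 - <<'E'
from h import *
im,d=eyes.capture("side"); cv2.imwrite("pics/s3.png",cv2.resize(im[200:350,280:480],(800,600)))
E
```

```text
t 14.03 p [ 443.6 -140.8  265.9] tilt 0.727 az -0.005 j [-0.47 -0.16  2.42  0.98  0.37  0.37] f [-16.9   4.2   9.4] gap 15.2 g [ 541.2 -141.4  156. ]
face -0.164 rad 243.0 z 156.0 ff 24.66747329570353
-0.16 0.105 [ 0.12  0.07 -0.19] 0.2
```

View pics/s3.png

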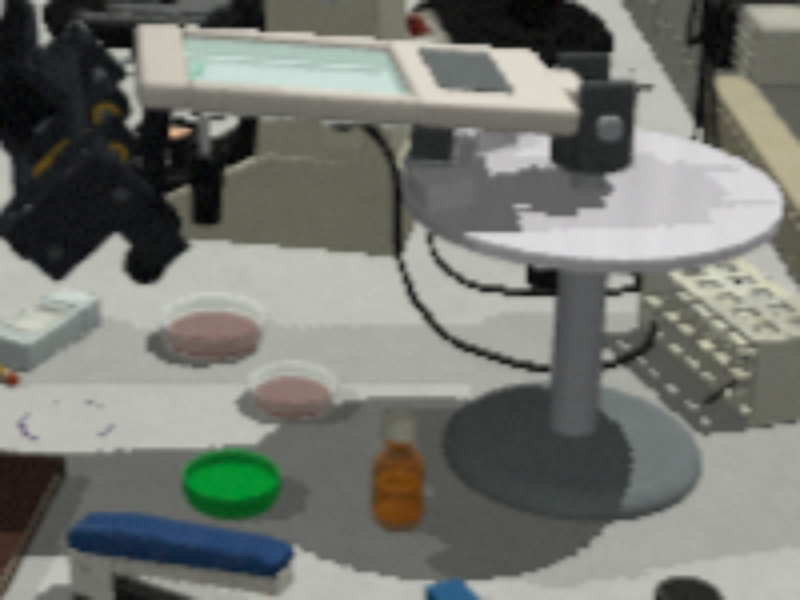

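Pin seated on the rim (upward force felt); the pink dishes sit at crop (212,330) and (293,390). I'll open to a loose cage and lower the hand to ball height.

Emit:
move_arm:
  increments:
    - [45,[0.2,0,-0.2],0]
    - [45,[0.2,0,-0.2],0]
    - [45,[0.2,0,-0.2],0]
    - [45,[0.2,0,-0.2],0]
    - [45,[0.2,0,-0.2],0]

```text
time: 14.5
eef_pos: [445.1, -141.8, 270.0]
tcp_rot: [-0.018, 0.933, -0.057, 0.356]
ft_force: [-0.9, 0.2, -0.3]
finger_gap: 40.0
finger_force: 0.0
```

```bash
cat > cg.py <<'E'
from plan import *
import sys
p,M,s=st(); z=M[:,2]; th=np.arccos(-z[2]); a=np.arctan2(z[1],z[0]); g=p+147*z
d=AX-g[:2]; print("face",np.arctan2(d[1],d[0]).round(4),"rad",np.hypot(*d).round(1),"z",g[2].round(1))
for arg in sys.argv[1:]:
    f=float(arg); P_,A=target(a,th,f,np.r_[AX-243*np.array([np.cos(f),np.sin(f)]),131]); t,w=rel(p,M,P_,A); print(f,t,w[2])
E
python3 cg.py -.163 -.2 -.24 -.28
```

```text
t 14.5 p [ 445.1 -141.8  270. ] tilt 0.729 az -0.009 j [-0.47 -0.16  2.41  0.97  0.37  0.39] f [-0.9  0.2 -0.3] gap 40.0 g [ 543.  -142.7  160.4]
face -0.1597 rad 241.0 z 160.4
-0.163 [-2.09  0.13  2.07] 0.2
-0.2 [-2.08 -0.77  2.17] 1.8
-0.24 [-2.03 -1.73  2.31] 3.5
-0.28 [-1.96 -2.68  2.47] 5.3
```

Emit:
move_arm:
  increments:
    - [45,[-0.7,0,0.7],0]
    - [45,[-1.4,0.1,1.4],0]
    - [45,[-2.1,0.1,2.1],0.2]
    - [45,[-2.1,0.1,2.1],0.2]
    - [45,[-2.1,-0.2,2.1],0.8]
    - [45,[-2.1,-0.5,2.1],1.3]
    - [45,[-2.1,-0.8,2.2],1.8]
    - [45,[-2.1,-1.1,2.2],2.4]
    - [45,[-2.05,-1.4,2.3],2.9]
    - [45,[-2.0,-1.7,2.3],3.5]

```text
time: 15.33
eef_pos: [447.2, -122.3, 241.2]
tcp_rot: [-0.029, 0.93, -0.085, 0.356]
ft_force: [0.5, -1.2, 0.4]
finger_gap: 39.8
finger_force: 0.9
```

```bash
python3 cg.py -.25 -.28 -.31 -.34 -.36; python3 - <<'E'
from h import *
im,d=eyes.capture("side"); cv2.imwrite("pics/s4.png",cv2.resize(im[180:330,260:460],(800,600)))
E
```

```text
t 15.33 p [ 447.2 -122.3  241.2] tilt 0.73 az -0.009 j [-0.42 -0.12  2.44  1.14  0.3   0.31] f [ 0.5 -1.2  0.4] gap 39.8 g [ 545.2 -123.2  131.6]
face -0.2402 rad 242.8 z 131.6
-0.25 [-0.06 -0.23  0.07] 0.4
-0.28 [-0.04 -0.95  0.19] 1.7
-0.31 [-0.01 -1.66  0.33] 3.0
-0.34 [ 0.03 -2.38  0.48] 4.4
-0.36 [ 0.07 -2.85  0.59] 5.3
```

View pics/s4.png

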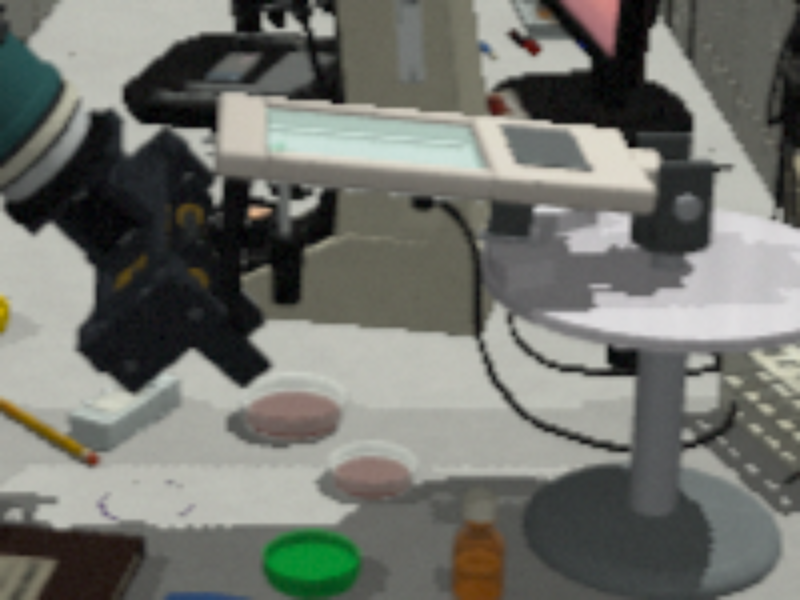

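Emit:
move_arm:
  increments:
    - [45,[-0.1,-0.3,0.1],0.5]
    - [45,[-0.1,-0.6,0.1],1.1]
    - [45,[-0.05,-0.95,0.2],1.7]
    - [45,[0,-1.25,0.25],2.3]
    - [45,[0,-1.55,0.3],2.9]
    - [45,[0,-1.85,0.35],3.4]
    - [45,[0,-2.15,0.45],4]
    - [45,[0,-2.4,0.5],4.5]
    - [45,[0.05,-2.65,0.55],4.9]
    - [45,[0.1,-2.85,0.6],5.3]

```text
time: 16.22
eef_pos: [455.5, -94.2, 240.0]
tcp_rot: [-0.046, 0.926, -0.128, 0.353]
ft_force: [-1.3, -2.3, 0.2]
finger_gap: 39.5
finger_force: 0.9
```

```bash
python3 cg.py -.38 -.40 -.42 -.44
```

```text
t 16.22 p [455.5 -94.2 240. ] tilt 0.728 az -0.007 j [-0.34 -0.12  2.44  1.1   0.25  0.5 ] f [-1.3 -2.3  0.2] gap 39.5 g [553.3 -94.9 130.3]
face -0.3616 rad 243.4 z 130.3
-0.38 [ 0.08 -0.44  0.08] 0.9
-0.4 [ 0.1  -0.91  0.2 ] 1.8
-0.42 [ 0.11 -1.38  0.33] 2.7
-0.44 [ 0.14 -1.85  0.46] 3.7
```

Emit:
move_arm:
  increments:
    - [45,[0.05,-0.2,0.05],0.4]
    - [45,[0.1,-0.4,0.1],0.8]
    - [45,[0.1,-0.6,0.15],1.2]

```text
time: 16.47
eef_pos: [458.4, -88.8, 240.5]
tcp_rot: [-0.05, 0.924, -0.138, 0.353]
ft_force: [-1.5, -1.0, -0.6]
finger_gap: 39.9
finger_force: 0.9
```

Emit:
move_arm:
  increments:
    - [45,[0,-0.2,0.04],0.4]
    - [45,[0,-0.4,0.08],0.8]
    - [45,[0.02,-0.6,0.12],1.2]

```text
time: 16.72
eef_pos: [460.6, -83.1, 240.9]
tcp_rot: [-0.054, 0.923, -0.148, 0.352]
ft_force: [-0.8, -0.7, -0.7]
finger_gap: 39.7
finger_force: 0.8
```

Emit:
move_arm:
  increments:
    - [45,[0,-0.2,0.05],0.4]
    - [45,[0,-0.4,0.1],0.8]
    - [45,[0.02,-0.6,0.15],1.2]

```text
time: 16.97
eef_pos: [463.4, -77.6, 241.4]
tcp_rot: [-0.057, 0.921, -0.157, 0.352]
ft_force: [-0.3, -1.6, -1.9]
finger_gap: 39.8
finger_force: 0.6
```

```bash
python3 cg.py -.44 -.46 -.48 -.5
```

```text
t 16.97 p [463.4 -77.6 241.4] tilt 0.729 az -0.008 j [-0.29 -0.11  2.44  1.06  0.21  0.64] f [-0.3 -1.6 -1.9] gap 39.8 g [561.3 -78.3 131.8]
face -0.4373 rad 242.5 z 131.8
-0.44 [-0.09 -0.06  0.04] 0.1
-0.46 [-0.09 -0.52  0.18] 1.0
-0.48 [-0.07 -0.99  0.33] 1.9
-0.5 [-0.06 -1.45  0.48] 2.9
```

Emit:
move_arm:
  increments:
    - [45,[-0.05,-0.2,0.07],0.4]
    - [45,[-0.1,-0.4,0.14],0.8]
    - [45,[-0.1,-0.6,0.21],1.2]

```text
time: 17.22
eef_pos: [465.6, -71.6, 240.5]
tcp_rot: [-0.061, 0.919, -0.167, 0.351]
ft_force: [0.7, -1.7, -2.3]
finger_gap: 39.6
finger_force: 0.8
```

Emit:
move_arm:
  increments:
    - [45,[0,-0.2,0.06],0.4]
    - [45,[0,-0.4,0.12],0.8]
    - [45,[0.02,-0.6,0.19],1.2]

```text
time: 17.47
eef_pos: [468.5, -66.1, 240.5]
tcp_rot: [-0.065, 0.918, -0.177, 0.35]
ft_force: [0.1, -0.5, -1.7]
finger_gap: 39.8
finger_force: 0.7
```

Emit:
move_arm:
  increments:
    - [45,[0,-0.2,0.06],0.4]
    - [45,[0,-0.4,0.13],0.8]
    - [45,[0.02,-0.6,0.2],1.2]

```text
time: 17.72
eef_pos: [471.1, -61.9, 240.1]
tcp_rot: [-0.066, 0.915, -0.187, 0.35]
ft_force: [-13.8, -13.0, 3.1]
finger_gap: 39.6
finger_force: 7.7
```

```bash
python3 cg.py -.50 -.53 -.56; python3 - <<'E'
from h import *
im,d=eyes.capture("side")
for k in("lens","pin","grip"):
    for r in finder.find_in("side",k)[:1]: print(k,r["confidence"],c2w("side",r["location"]).round(0))
E
```

```text
t 17.72 p [471.1 -61.9 240.1] tilt 0.729 az -0.016 j [-0.24 -0.1   2.43  1.01  0.17  0.79] f [-13.8 -13.    3.1] gap 39.6 g [569.  -63.4 130.5]
face -0.5065 rad 242.4 z 130.5
-0.5 [-0.01  0.13 -0.12] -0.8
-0.53 [-0.01 -0.56  0.11] 0.6
-0.56 [ 0.   -1.25  0.36] 2.1
lens 0.95 [ 651. -133.  233.]
pin 0.73 [ 661. -233.   31.]
grip 0.66 [ 656. -136.  230.]
```

Lateral force jumped to about 19 N, so it has probably reached the notch. I'll relax the push and look.

Emit:
move_arm:
  increments:
    - [45,[0,0.25,-0.1],0]
    - [45,[0,0.5,-0.15],0]
    - [45,[0,0.5,-0.15],0]

```text
time: 18.17
eef_pos: [469.1, -65.6, 240.5]
tcp_rot: [-0.068, 0.916, -0.186, 0.35]
ft_force: [-0.5, -1.5, -1.0]
finger_gap: 39.7
finger_force: 1.1
```

```bash
cat > pan.py <<'E'
from h import *
im,d=eyes.capture("top"); K,Rm,t=cam("top"); v,u=np.mgrid[:480,:640]
W=(np.stack([(u-K[0,2])/K[0,0]*d,(v-K[1,2])/K[1,1]*d,d],-1)-t)@Rm
b=(W[...,0]>530)&(W[...,0]<790)&(W[...,1]>-190)&(W[...,1]<60)&(W[...,2]>205)&(W[...,2]<290)&(d>0)&(im.min(2)>110)
q=W[b]; 
for _ in range(3):
    c=np.linalg.lstsq(np.c_[q[:,:2],np.ones(len(q))],q[:,2],rcond=None)[0]; e=q[:,2]-np.c_[q[:,:2],np.ones(len(q))]@c; q=q[abs(e)<5]
r=cv2.minAreaRect(q[:,:2].astype(np.float32)); print("n",len(q),"slope",c[:2].round(3),"z",np.median(q[:,2]).round(1),r)
E
python3 cg.py; python3 pan.py;python3 - <<'E'
from h import *
im,d=eyes.capture("side"); cv2.imwrite("pics/s5.png",cv2.resize(im[180:330,260:460],(800,600)))
E
```

```text
t 18.17 p [469.1 -65.6 240.5] tilt 0.729 az -0.008 j [-0.25 -0.1   2.43  1.03  0.19  0.76] f [-0.5 -1.5 -1. ] gap 39.7 g [567.  -66.4 130.9]
face -0.4918 rad 242.7 z 130.9
n 4228 slope [ 0.001 -0.001] z 231.9 ((667.2305297851562, -121.99937438964844), (109.28706359863281, 241.8273162841797), 62.69921875)
```

View pics/s5.png

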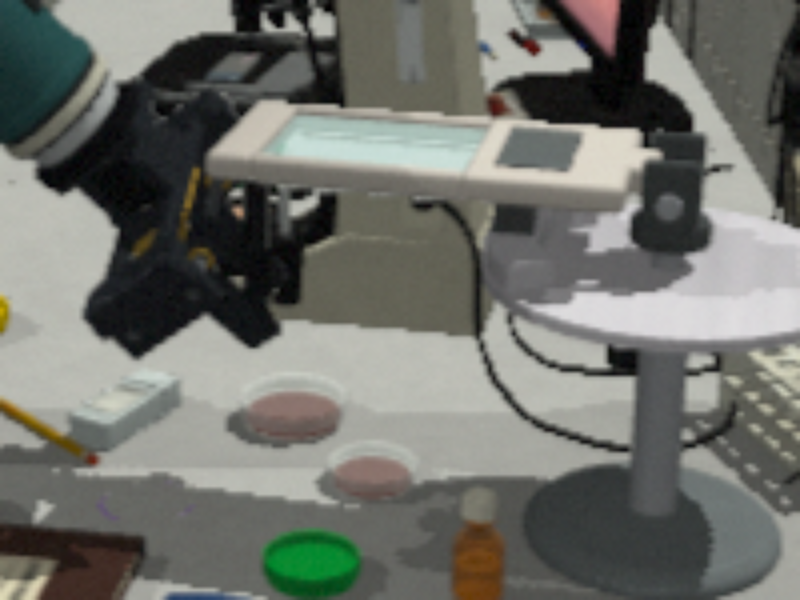

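Panel is level (slope about 0, top at z 232) at azimuth −0.476, so the pin is in the notch. The dish and bottle are in place, at crop (372,470) and (478,540). I'll open and back out.

Emit:
move_arm:
  increments:
    - [80,[0,0.1,0],0]
    - [80,[0,0.2,0],0]
    - [80,[0,0.2,0],0]
    - [80,[0,0.2,0],0]
    - [80,[0,0.2,0],0]
    - [80,[0,0.2,0],0]

```text
time: 18.77
eef_pos: [468.7, -67.1, 240.1]
tcp_rot: [-0.068, 0.916, -0.186, 0.35]
ft_force: [0.5, -0.7, 0.4]
finger_gap: 70.6
finger_force: 0.0
```

```bash
python3 - <<'E'
from h import *
p,M,s=st()
for k in(30,180): go(p-k*np.array([.889,-.458,0]))
go(p-250*np.array([.889,-.458,0])+[0,0,150])
E
```

```text
t 18.77 p [468.7 -67.1 240.1] tilt 0.729 az -0.008 j [-0.26 -0.1   2.43  1.04  0.19  0.74] f [ 0.5 -0.7  0.4] gap 70.6 g [566.6 -67.8 130.4]
shift cm [-2.36 -0.49 -1.78]
shift cm [-14.18  -2.92 -10.7 ]
shift cm [-10.46  -7.88 -26.05]
```

Emit:
move_arm:
  increments:
    - [80,[-0.8,-0.15,-0.6],0]
    - [80,[-1.6,-0.3,-1.2],0]
    - [80,[-2.4,-0.5,-1.8],0]
    - [80,[-3.4,-0.7,-2.6],0]
    - [80,[-4.0,-0.7,-5],0]
    - [80,[-4.5,-0.7,-9],0]
    - [80,[-4.5,-0.7,-13],0]
    - [80,[-4.5,-0.7,-16],0]
    - [80,[-4.5,-0.7,-18],0]
    - [80,[-4.5,-0.7,-18],0]

```text
time: 19.6
eef_pos: [319.2, -42.5, 352.8]
tcp_rot: [-0.067, 0.914, -0.185, 0.354]
ft_force: [0.3, -0.0, 0.1]
finger_gap: 70.6
finger_force: 0.0
```

```bash
python3 - <<'E'
from h import *
st(); im,d=eyes.capture("side"); cv2.imwrite("pics/s6.png",im)
E
python3 pan.py
```

```text
t 19.6 p [319.2 -42.5 352.8] tilt 0.738 az -0.012 j [-0.32 -0.73  2.57  0.36  0.62  1.43] f [ 0.3 -0.   0.1] gap 70.6 g [418.  -43.7 244. ]
n 4029 slope [ 0.016 -0.008] z 229.2 ((666.2642211914062, -122.73748779296875), (109.2522201538086, 241.91909790039062), 62.84800720214844)
```

View pics/s6.png

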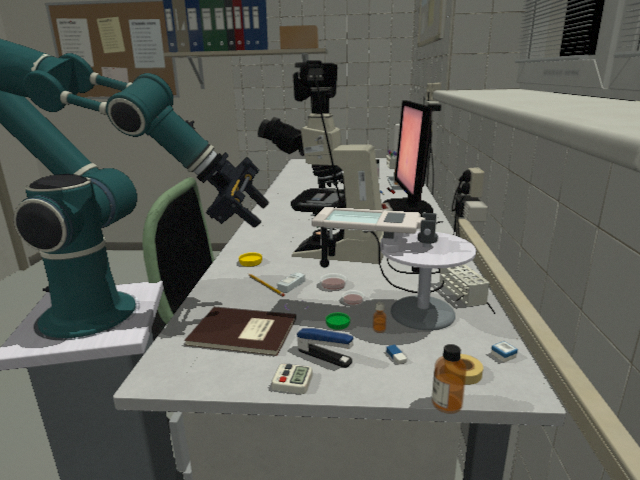

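The arm is clear. The panel lies level over the small pink dish (350,299), the bottle stands at (379,320), and the stalk hangs free at (325,250).

```bash
python3 -c "
from cell import job; print(job.job_done())"
```

```text
the job is handed in; nothing more can be done
None
```

The job is handed in at about 20 s: the panel's pin is in the notch, the panel lies level over the small pink dish, and the gripper has let go and is clear; the dish and bottle were not disturbed.

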